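Hold a scoop of nut clusters ready over the bowl

TASK

Pick up the scoop by its handle, scoop at least three of the chocolate nut clusters out of the long tray and bring the loaded scoop over the round bowl, finishing while you hold it there in the air, level and still, centred over the bowl and clear above its rim. Do not touch the clusters with the fingers, do not spill any (those you do not take stay in the tray, none falls into the bowl), and leave the other things on the bench where they are.

Things in the scene. Friction and masses are not known exactly. Their poses are not given: they have to be found in the camera images.
- scoop: Loose steel box scoop (0.14 to 0.24 kg) standing flat on the bench. Origin at the centre of the pan's underside; x points to the open front lip, z up. Pan 100 long (x) by 96 wide (y), floor 1.5 thick, back wall 45 high, side walls 45 high at the back and 25 high over the front 30 mm; the front is open. An upright black post handle rises from the top of the back wall.
- scoop_grip (a point): Point in the scoop's handle at which to grip it, 39 mm behind the scoop's origin (-x) and 92 mm above the pan's underside; axes as scoop. The handle is an upright post 22 (x) by 24 (y) mm, from 49 to 120 mm above the underside. Gripped across x (front and back faces) it hardly pitches in the fingers.
- scoop_pan (a point): Middle of the scoop's pan, 20 mm above the centre of its underside; axes as scoop.
- tray: Long steel tray fixed to the bench, open at the top. Origin at the centre of its underside, x along its length, z up. Flat inner floor 3 mm up, 260 long (x) by 112 wide (y); upright side walls; end walls lean outward 30 degrees from vertical; rim 45 mm above the bench, 338 by 128 mm over the rim. The clusters lie in its +x half and the -x half is empty.
- bowl: Round empty steel bowl fixed to the bench, rim diameter 160, rim 60 mm above the bench. Origin at the centre of its underside, z up.
- cluster0_mid (a point): Middle of one of six alike loose dark chocolate nut clusters (three coated nuts and one on top), about 35 mm across and 28 high, 11 to 20 g.
- cluster1_mid (a point): Middle of one of six alike loose dark chocolate nut clusters (three coated nuts and one on top), about 35 mm across and 28 high, 11 to 20 g.
- cluster2_mid (a point): Middle of one of six alike loose dark chocolate nut clusters (three coated nuts and one on top), about 35 mm across and 28 high, 11 to 20 g.
- cluster3_mid (a point): Middle of one of six alike loose dark chocolate nut clusters (three coated nuts and one on top), about 35 mm across and 28 high, 11 to 20 g.
- cluster4_mid (a point): Middle of one of six alike loose dark chocolate nut clusters (three coated nuts and one on top), about 35 mm across and 28 high, 11 to 20 g.
- cluster5_mid (a point): Middle of one of six alike loose dark chocolate nut clusters (three coated nuts and one on top), about 35 mm across and 28 high, 11 to 20 g.
- jar: Bystander: amber glass jar, diameter 60, height 85; origin under its centre.
- cup: Bystander: white cup, rim diameter 64, height 55; origin under its centre.
- spatula: Bystander: spatula lying flat on the bench; origin under its middle, x along it.
- mould: Bystander: clear praline mould, 135 by 90 by 20; origin under its centre.
- tin: Bystander: tin, diameter 70, height 90; origin under its centre.
- brush: Bystander: pastry brush lying flat on the bench; origin under its middle, x along it.

How it is judged:
By the outcome, as a careful person would: the job done as asked, in the order asked, and still so for the second after the job is handed in, while the arm keeps its last pose, push and grip.
It also fails if it takes over 64 s, if anything falls off the work surface, if the arm or the gripper's body presses on something with over 40 N, if the wrist force passes 120 N, or if a joint passes its speed limit or range.

ROBOT

A 6-joint arm with a two-finger parallel gripper is mounted at the origin on the work surface. World frame = base frame: x ahead of the robot, y to its left, z up, the work surface at z = 0. Lengths are in mm, angles in degrees, forces in N, time in s.
With the tool pointing down it reaches from about 300 to 850 mm from the base axis. Payload 4.2 kg.
Tool frame: the origin (TCP) lies on the mounting face of the last link; the fingertips stand 191 mm ahead of it and the grasp point (between the pads) lies 172 mm ahead of it; z points along the fingers, y is the direction in which the jaws open and shut (so a half turn about z gives the same grasp; the last joint's range is limited). The gripper opens to 91 mm and grips with 3 to 60 N. Pads are 32 mm wide; open, the fingers measure 118 mm over their backs; the gripper's body (76 mm by 178 mm) begins 60 mm behind the grasp point.
Start: joints at [75.229, 18.312, 89.639, -0, 72.044, -1.146], TCP at [135.447, 558.818, 404.776] pointing down, gripper open.
Joint ranges: [-177.97, 177.97], [-48.28, 115.42], [12.27, 149.76], [-77.06, 257.06], [2.81, 150.46], [-146.56, 146.56]. Speed limits (degrees/s): [147.25, 147.25, 180, 180, 180, 180].

INTERFACE

Orientations are given as [roll, pitch, yaw] about the fixed x, y, z axes, in that order (R = Rz(yaw) Ry(pitch) Rx(roll)).
In Python, from workcell import env gives the robot as it stands.
- The arm moves only by the shell command python3 -m handwheel 'ROWS' [FORCE]. ROWS is JSON, a list of rows, each an object with "gripper": the opening in per cent of the stroke, from 0 (shut) to 100 (fully open); "travel": the shift along the tool's x, y, z in m, a list of three; "twist": the turn about the tool's z in rad. In form: [{"gripper": gripper, "travel": [x, y, z], "twist": twist}, ...]. A call has 1 to 5 rows; each row shifts and turns the commanded pose from where the row before left it, along the tool's axes as they then stand; what a row does not reach is not made up. A row lasts 1/12 s, in which the tool goes at most 41.7 mm and 7.16 degrees, less where a joint would pass 70% of its speed; a pose out of reach is approached as far as the arm can. A call with a gripper value outside its range is refused whole. The fingers move at their own pace and stop on an object; FORCE is the grip in N (left out, the last holds). Time passes only in rows, so rows that do not move let the fingers close. It gives the time, the measured TCP pose, the force and the opening at its end, in the units of the state.
- env.state(): the state, without advancing time (a new reading comes with each control period).
- env.grab_frame(name): name is "scene" or "top"; returns a dict with "frame" (384x512x3 uint8, red, green, blue), "intrinsics" (3x3 intrinsics, pixels), "k1" (the pictures are not rectified: a ray, as slopes to the right and down, at radius r is drawn at 1 + k1 r^2 times it, then the intrinsics apply), "extrinsics" (4x4, takes a point from camera to world coordinates). Camera axes: x right, y down, z forward; pixel columns grow to the right and rows downward; lengths in mm; the calibration is good to about 2 mm. A picture is of the moment at which its call begins. There is no depth.
- env.job_done(): hands the job in, once; it reports no verdict.
Trained networks look in the newest picture that a camera, given by its name, has taken for a name from the list of things; names that differ only in an ending like _2 or _b are one class to them, and where a whole thing is asked for, a point or a joint stands for the part that bears it (a point fixed in the world has none). Each returns a list of dicts, best first, with "confidence" (0 to 1); they miss things now and then, are a little off and sometimes report something else, mostly with a low value. They report only what shows in the picture. A call takes as long as a camera call.
- env.trace(camera, thing): "pixels" (384x512 bool, what is visible of it) and "uv" ([column, row] in pixels, amid what is visible of it).
- env.pinpoint(camera, thing): "uv" ([column, row] in pixels: a listed point, or the origin of a listed thing).
The state is a dict: "time_s": time; "qpos": joint angles; "qvel": joint speeds; "effort": joint torques, N m; "ee_pos": TCP position; "ee_rot": TCP orientation; "force": force on the tool from outside, world axes, zero at the start; "torque": the same for the moment, N m; "gripper_width": finger opening in mm.
Only numpy, scipy, OpenCV 4.12 (cv2) and the standard library are available. Lean on these libraries where they do the work, as an engineer would, in place of code of your own. Each camera call takes 0.05 s, during which the arm holds its last target. There are 200 camera calls.

## Working session

There is one attempt and no reset: what is moved stays moved. The work goes in short steps, Python scripts to look and compute and a shell command to move; the robot and the scene stay as the last step left them, time stands still between calls to the robot, and variables do not carry over. Pictures are saved under pics/ and viewed, about 8 in all and at most 12, crops included, and the job is handed in when it is done.

```bash
mkdir -p pics; cat > h.py <<'E'
import numpy as np, cv2
from workcell import env
def cal(f):
    return np.array(f["intrinsics"],float),float(f["k1"]),np.array(f["extrinsics"],float)
def ray(f,uv):
    K,k1,T=cal(f)
    d=np.array([(uv[0]-K[0,2])/K[0,0],(uv[1]-K[1,2])/K[1,1]]);p=d.copy()
    for _ in range(20): p=d/(1+k1*(p@p))
    return T[:3,3],T[:3,:3]@np.array([p[0],p[1],1])
def onz(f,uv,z):
    o,v=ray(f,uv); return o+v*(z-o[2])/v[2]
def proj(f,P):
    K,k1,T=cal(f); c=T[:3,:3].T@(np.array(P,float)-T[:3,3]); s=c[:2]/c[2]; s=s*(1+k1*(s@s))
    return np.array([K[0,0]*s[0]+K[0,2],K[1,1]*s[1]+K[1,2]])
def tri(rs):
    A=np.zeros((3,3));b=np.zeros(3)
    for o,v in rs:
        v=v/np.linalg.norm(v);M=np.eye(3)-np.outer(v,v);A+=M;b+=M@o
    return np.linalg.solve(A,b)
E
python3 - <<'E'
from h import *
F={}
for c in("scene","top"):
    F[c]=env.grab_frame(c); cv2.imwrite(f"pics/{c}0.png",F[c]["frame"][:,:,::-1]); print(c,F[c]["extrinsics"][:3,3] if hasattr(F[c]["extrinsics"],'shape') else F[c]["extrinsics"])
Z=dict(scoop=0,scoop_grip=92,scoop_pan=20,tray=0,bowl=0,cluster0_mid=17,jar=0,cup=0,tin=0,mould=0,spatula=0,brush=0)
for n,z in Z.items():
    for c in F:
        for r in env.pinpoint(c,n)[:7]:
            print(n,c,round(r["confidence"],2),np.round(r["uv"]),np.round(onz(F[c],r["uv"],z)[:2]))
s=env.state();print(s)
E
```

```text
scene [1192.55805235 -508.61135968  915.52355697]
top [ 431.01358519  -21.19361111 1565.78300258]
scoop scene 0.92 [310. 168.] [558. 234.]
scoop top 0.69 [180. 200.] [544. 241.]
scoop_grip scene 0.9 [300. 143.] [521. 218.]
scoop_grip top 0.92 [182. 207.] [513. 220.]
scoop_pan scene 0.82 [311. 161.] [550. 245.]
scoop_pan top 0.94 [180. 197.] [552. 237.]
tray scene 0.93 [192. 251.] [ 580. -238.]
tray top 0.82 [310. 197.] [ 568. -222.]
bowl scene 0.67 [261. 219.] [617. -25.]
bowl top 0.69 [252. 183.] [612. -13.]
cluster0_mid scene 0.64 [181. 261.] [ 599. -281.]
cluster0_mid top 0.64 [326. 189.] [ 597. -276.]
jar scene 0.73 [272. 274.] [ 775. -121.]
jar scene 0.57 [244. 155.] [370. 113.]
jar scene 0.23 [301. 142.] [448. 302.]
jar top 0.54 [214. 253.] [360. 114.]
jar top 0.4 [212. 140.] [764. 134.]
jar top 0.16 [179. 198.] [551. 245.]
cup scene 0.55 [177. 186.] [ 346. -136.]
cup scene 0.46 [203. 255.] [ 611. -222.]
cup scene 0.19 [312. 166.] [556. 247.]
cup top 0.54 [288. 258.] [ 351. -147.]
tin scene 0.96 [331. 225.] [762. 113.]
tin top 0.79 [214. 141.] [761. 127.]
tin top 0.22 [330. 167
[... 429 characters left out ...]
. -110.]
brush top 0.42 [314. 170.] [ 667. -232.]
{'time_s': 1.3, 'qpos': array([ 7.52290740e+01,  1.83123407e+01,  8.96378927e+01, -2.87526916e-05,
        7.20430599e+01, -1.14565146e+00]), 'qvel': array([-0.0477086 ,  0.0156989 ,  0.02029414, -0.07358845,  0.12775592,
       -0.08410855]), 'effort': array([ 5.15068987e-04, -4.12361133e+01, -2.32218182e+01,  7.25868694e-02,
        3.77988978e-02,  1.56436664e-05]), 'ee_pos': array([135.45244323, 558.8280005 , 404.77902055]), 'ee_rot': array([1.79993295e+02, 1.61441689e-04, 1.66374734e+02]), 'force': array([ 0.737716  , -0.96087834, -0.24151169]), 'torque': array([-0.07782763,  0.00332374, -0.0344779 ]), 'gripper_width': 91.15232874254141}
```

```bash
python3 - <<'E'
import cv2,numpy as np
t=cv2.imread("pics/top0.png");s=cv2.imread("pics/scene0.png")
a=cv2.resize(t[120:260,130:410],(800,400),interpolation=cv2.INTER_CUBIC)
cv2.imwrite("pics/a.png",a)
b=cv2.resize(s[110:310,80:380],(800,533),interpolation=cv2.INTER_CUBIC)
cv2.imwrite("pics/b.png",b)
E
```

```text
(no output)
```

View pics/a.png

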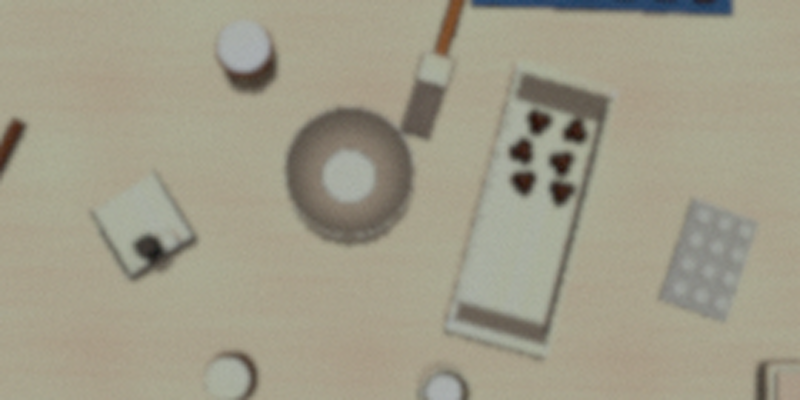

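View pics/b.png

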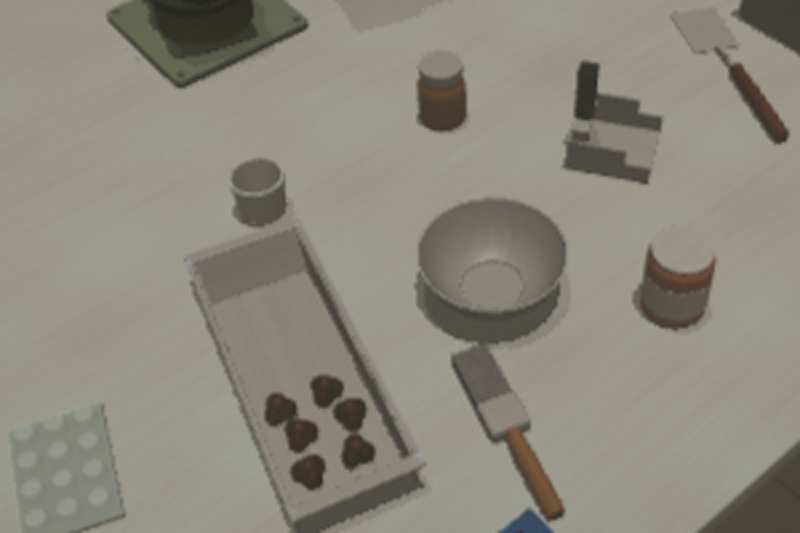

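The top view shows the scoop at about (180,200) with its mouth pointing up and left. The bowl is at (252,183), and the tray leans right with its six clusters at the far (+x) end. The cup, jar, tin, brush and mould stand clear. Next I'll fit the poses from the silhouettes.

```bash
cat > fit.py <<'E'
from h import *
from scipy.optimize import minimize
def box(x0,x1,y0,y1,z0,z1): return [(x,y,z) for x in(x0,x1) for y in(y0,y1) for z in(z0,z1)]
SC=[box(-50,-20,-48,48,0,45)+box(-50,20,-48,48,0,45),box(20,50,-48,48,0,25),box(-50,-28,-12,12,49,120)]
TR=[box(-130,130,-64,64,0,3)+box(-169,169,-64,64,44,45)]
a=np.linspace(0,2*np.pi,40)
BW=[[(80*np.cos(t),80*np.sin(t),60) for t in a]+[(35*np.cos(t),35*np.sin(t),0) for t in a]]
def sil(f,parts,p):
    x,y,z,ya=p;c,s=np.cos(ya),np.sin(ya);m=np.zeros((384*4,512*4),np.uint8)
    for q in parts:
        u=np.array([proj(f,(x+c*P[0]-s*P[1],y+s*P[0]+c*P[1],z+P[2])) for P in q])
        cv2.fillConvexPoly(m,cv2.convexHull((u*64+24).round().astype(np.int32)),255,shift=4)
    return cv2.resize(m,(512,384),interpolation=cv2.INTER_AREA)/255.
def fit(F,masks,parts,p0,z=0,rot=True):
    def cost(q):
        v=0
        for c in masks:
            s=sil(F[c],parts,(q[0],q[1],z,np.radians(q[2]) if rot else 0));m=masks[c]
            v+=np.abs(s-m).sum()/m.sum()
        return v
    n=3 if rot else 2
    S=np.vstack([p0[:n]]+[np.array(p0[:n])+d for d in np.diag([10,10,8.][:n])])
    r=minimize(cost,p0[:n],method="Nelder-Mead",options=dict(initial_simplex=S,xatol=.1,fatol=1e-4))
    return r.x,r.fun
E
python3 - <<'E'
from fit import *
F={c:env.grab_frame(c) for c in("scene","top")}
for n,parts,p0,rot in(("scoop",SC,[551,238,30],1),("tray",TR,[572,-227,-15],1),("bowl",BW,[613,-15],0)):
    M={}
    for c in F:
        r=env.trace(c,n)
        if r and r[0]["confidence"]>.4: M[c]=r[0]["pixels"].astype(float)
    if n=="tray":
        for c in M:
            h=cv2.convexHull(np.argwhere(M[c]>0)[:,::-1].astype(np.int32));m=np.zeros((384,512),np.uint8);cv2.fillConvexPoly(m,h,1);M[c]=m.astype(float)
    print(n,list(M),*fit(F,M,parts,p0,rot=rot),[fit(F,{c:M[c]},parts,p0,rot=rot)[0].round(1) for c in M])
T=np.array([572,-227]);
for c in F:
    for k in range(6):
        pass
    print(c,[(round(r["confidence"],2),onz(F[c],r["uv"],17)[:2].round()) for r in env.trace(c,"cluster0_mid")])
E
```

```text
scoop ['scene'] [547.94175449 241.08590062  34.27211023] 0.05683179492781328 [array([547.9, 241.1,  34.3])]
tray ['scene', 'top'] [ 584.00558402 -237.92985482  -14.22089918] 0.08713647997083228 [array([ 585.1, -237.5,  -14.2]), array([ 581.9, -238.4,  -14.3])]
bowl ['scene', 'top'] [617.41091741 -12.64271762] 0.12237966381496276 [array([620.5, -16.2]), array([616.5, -10.9])]
scene [(0.56, array([ 607., -281.]))]
top [(0.49, array([ 603., -276.]))]
```

```bash
R='[{"gripper":100,"travel":[-0.030,-0.016,0],"twist":0},{"gripper":100,"travel":[-0.030,-0.016,0],"twist":0},{"gripper":100,"travel":[-0.030,-0.016,0],"twist":0},{"gripper":100,"travel":[-0.030,-0.016,0],"twist":0},{"gripper":100,"travel":[-0.030,-0.016,0],"twist":0}]' ; python3 -m handwheel '[{"gripper":100,"travel":[-0.030,-0.016,0],"twist":0},{"gripper":100,"travel":[-0.030,-0.016,0],"twist":0},{"gripper":100,"travel":[-0.030,-0.016,0],"twist":0},{"gripper":100,"travel":[-0.030,-0.016,0],"twist":0},{"gripper":100,"travel":[-0.030,-0.016,0],"twist":0}]'
python3 -m handwheel '[{"gripper":100,"travel":[-0.030,-0.016,0],"twist":0},{"gripper":100,"travel":[-0.030,-0.016,0],"twist":0},{"gripper":100,"travel":[-0.030,-0.016,0],"twist":0},{"gripper":100,"travel":[-0.030,-0.016,0],"twist":0},{"gripper":100,"travel":[-0.030,-0.016,0],"twist":0}]'
python3 -m handwheel '[{"gripper":100,"travel":[-0.030,-0.016,0],"twist":0},{"gripper":100,"travel":[-0.030,-0.016,0],"twist":0},{"gripper":100,"travel":[-0.030,-0.016,0],"twist":0},{"gripper":100,"travel":[-0.030,-0.016,0],"twist":0},{"gripper":100,"travel":[-0.030,-0.016,0],"twist":0}]'
python3 -m handwheel '[{"gripper":100,"travel":[0,0,0],"twist":0.12},{"gripper":100,"travel":[0,0,0],"twist":0.12},{"gripper":100,"travel":[0,0,0],"twist":0.12},{"gripper":100,"travel":[0,0,0],"twist":0.12},{"gripper":100,"travel":[0,0,0],"twist":0.12}]'
python3 -m handwheel '[{"gripper":100,"travel":[0,0,0],"twist":0.12},{"gripper":100,"travel":[0,0,0],"twist":0.02},{"gripper":100,"travel":[0,0,0],"twist":0}]'
python3 - <<'E'
from fit import *
p=cv2.imread("pics/top0.png"); f=env.grab_frame("top")
im=p[140:200,300:350].astype(int); m=(im.max(2)<85).astype(np.uint8)
n,l,st,ce=cv2.connectedComponentsWithStats(m)
c,s=np.cos(np.radians(-14.2)),np.sin(np.radians(-14.2))
for i in range(1,n):
    if st[i,4]>15:
        P=onz(f,ce[i]+[300,140],15)[:2]-[583,-237.5]; print(st[i,4],ce[i]+[300,140],(c*P[0]+s*P[1]).round(),(-s*P[0]+c*P[1]).round())
rs=[]
E
```

```text
time_s: 2.22
ee_pos: [263.2, 444.6, 404.9]
ee_rot: [180.0, 0.0, 166.4]
force: [1.2, -0.3, 0.4]
gripper_width: 90.9
time_s: 2.63
ee_pos: [390.3, 331.3, 405.0]
ee_rot: [180.0, 0.0, 166.4]
force: [1.2, 0.7, -0.5]
gripper_width: 91.1
time_s: 3.05
ee_pos: [517.3, 218.2, 404.9]
ee_rot: [180.0, 0.0, 166.4]
force: [0.4, 0.1, -0.7]
gripper_width: 91.0
time_s: 3.47
ee_pos: [516.4, 219.4, 404.7]
ee_rot: [180.0, -0.0, 131.6]
force: [0.0, 0.1, -0.0]
gripper_width: 91.1
time_s: 3.72
ee_pos: [516.2, 219.6, 404.8]
ee_rot: [180.0, -0.0, 124.1]
force: [-0.4, 0.3, -0.1]
gripper_width: 91.3
39 [317.84615385 162.28205128] 107.0 19.0
38 [330.94736842 165.63157895] 108.0 -29.0
41 [312.29268293 172.65853659] 65.0 29.0
38 [326.05263158 176.55263158] 65.0 -22.0
37 [312.86486486 183.2972973 ] 29.0 17.0
37 [325.7027027 186.7027027] 30.0 -30.0
```

```bash
python3 -m handwheel '[{"gripper":100,"travel":[0,0,0.035],"twist":0},{"gripper":100,"travel":[0,0,0.035],"twist":0},{"gripper":100,"travel":[0,0,0.035],"twist":0},{"gripper":100,"travel":[0,0,0.030],"twist":0},{"gripper":100,"travel":[0,0,0.006],"twist":0}]' 60
python3 -m handwheel '[{"gripper":50,"travel":[0,0,0],"twist":0},{"gripper":40,"travel":[0,0,0],"twist":0},{"gripper":32,"travel":[0,0,0],"twist":0},{"gripper":28,"travel":[0,0,0],"twist":0},{"gripper":26,"travel":[0,0,0],"twist":0}]' 60
python3 - <<'E'
from h import *
F={c:env.grab_frame(c) for c in("scene","top")}
f=F["scene"];u=proj(f,(530,225,80)).astype(int)
cv2.imwrite("pics/c.png",cv2.resize(f["frame"][max(0,u[1]-60):u[1]+60,u[0]-80:u[0]+80,::-1],(640,480),interpolation=cv2.INTER_CUBIC)); print(env.state()["gripper_width"],u)
E
```

```text
time_s: 4.18
ee_pos: [514.5, 218.9, 259.0]
ee_rot: [-179.5, -0.1, 124.1]
force: [-0.5, -0.3, -0.1]
gripper_width: 91.2
time_s: 4.6
ee_pos: [516.7, 219.8, 265.5]
ee_rot: [179.8, 0.0, 124.0]
force: [-0.4, -0.1, 0.4]
gripper_width: 60.9
52.85537902048718 [303 146]
```

View pics/c.png

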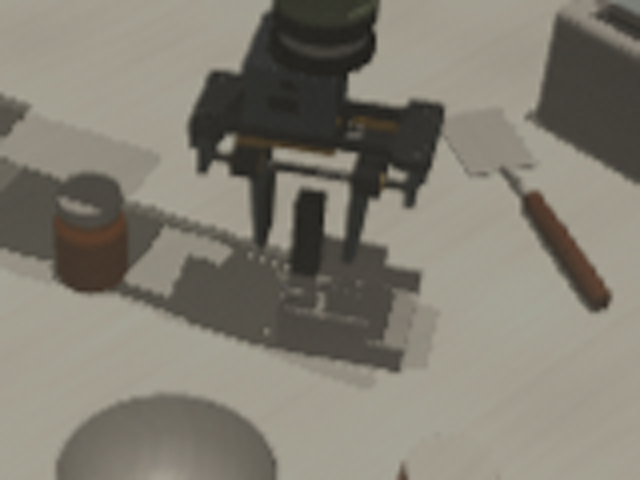

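The post, at about (308,230) in the crop, stands centred between the fingers. I'm closing now.

```bash
python3 -m handwheel '[{"gripper":26,"travel":[0,0,0],"twist":0},{"gripper":26,"travel":[0,0,0],"twist":0},{"gripper":26,"travel":[0,0,0],"twist":0},{"gripper":26,"travel":[0,0,0],"twist":0},{"gripper":24,"travel":[0,0,0],"twist":0}]' 60
python3 -m handwheel '[{"gripper":10,"travel":[0,0,0],"twist":0},{"gripper":0,"travel":[0,0,0],"twist":0},{"gripper":0,"travel":[0,0,0],"twist":0},{"gripper":0,"travel":[0,0,0],"twist":0},{"gripper":0,"travel":[0,0,0],"twist":0}]' 60
python3 -m handwheel '[{"gripper":0,"travel":[0,0,-0.01],"twist":0},{"gripper":0,"travel":[0,0,-0.02],"twist":0},{"gripper":0,"travel":[0,0,-0.03],"twist":0},{"gripper":0,"travel":[0,0,-0.03],"twist":0},{"gripper":0,"travel":[0,0,-0.03],"twist":0}]' 60
python3 -m handwheel '[{"gripper":0,"travel":[0,0,0],"twist":0},{"gripper":0,"travel":[0,0,0],"twist":0}]' 60
```

```text
time_s: 5.12
ee_pos: [516.4, 219.6, 263.8]
ee_rot: [180.0, -0.0, 124.0]
force: [0.3, -0.7, 0.5]
gripper_width: 22.6
time_s: 5.53
ee_pos: [516.3, 219.7, 263.8]
ee_rot: [180.0, -0.0, 124.0]
force: [-0.0, 0.5, -0.2]
gripper_width: 21.5
time_s: 5.95
ee_pos: [515.7, 219.3, 385.1]
ee_rot: [-179.9, -0.0, 124.0]
force: [0.4, 0.5, -2.3]
gripper_width: 21.5
time_s: 6.12
ee_pos: [516.2, 219.5, 385.7]
ee_rot: [179.8, 0.0, 124.0]
force: [0.0, 0.7, -2.4]
gripper_width: 21.5
```

```bash
python3 -m handwheel '[{"gripper":0,"travel":[-0.0231,-0.0176,0],"twist":0},{"gripper":0,"travel":[-0.0231,-0.0176,0],"twist":0},{"gripper":0,"travel":[-0.0231,-0.0176,0],"twist":0},{"gripper":0,"travel":[-0.0231,-0.0176,0],"twist":0},{"gripper":0,"travel":[-0.0231,-0.0176,0],"twist":0}]' 60
python3 -m handwheel '[{"gripper":0,"travel":[-0.0231,-0.0176,0],"twist":0},{"gripper":0,"travel":[-0.0231,-0.0176,0],"twist":0},{"gripper":0,"travel":[-0.0231,-0.0176,0],"twist":0},{"gripper":0,"travel":[-0.0231,-0.0176,0],"twist":0},{"gripper":0,"travel":[-0.0231,-0.0176,0],"twist":0}]' 60
python3 -m handwheel '[{"gripper":0,"travel":[-0.0231,-0.0176,0],"twist":0},{"gripper":0,"travel":[-0.0231,-0.0176,0],"twist":0},{"gripper":0,"travel":[-0.0231,-0.0176,0],"twist":0},{"gripper":0,"travel":[-0.0231,-0.0176,0],"twist":0},{"gripper":0,"travel":[-0.0231,-0.0176,0],"twist":0}]' 60
python3 -m handwheel '[{"gripper":0,"travel":[0,0,0],"twist":0.105},{"gripper":0,"travel":[0,0,0],"twist":0.105},{"gripper":0,"travel":[0,0,0],"twist":0.105},{"gripper":0,"travel":[0,0,0],"twist":0.105},{"gripper":0,"travel":[0,0,0],"twist":0.105}]' 60
python3 -m handwheel '[{"gripper":0,"travel":[0,0,0],"twist":0.105},{"gripper":0,"travel":[0,0,0],"twist":0.105},{"gripper":0,"travel":[0,0,0],"twist":0.106},{"gripper":0,"travel":[0,0,0],"twist":0},{"gripper":0,"travel":[0,0,0],"twist":0}]' 60
python3 -m handwheel '[{"gripper":0,"travel":[0,0,0.03],"twist":0},{"gripper":0,"travel":[0,0,0.03],"twist":0},{"gripper":0,"travel":[0,0,0.007],"twist":0},{"gripper":0,"travel":[0,0,0],"twist":0},{"gripper":0,"travel":[0,0,0],"twist":0}]' 60
python3 - <<'E'
from fit import *
F={c:env.grab_frame(c) for c in("scene","top")}
s=env.state();print(s["ee_pos"],s["ee_rot"])
for c,(y0,y1,x0,x1) in dict(scene=(160,310,90,290),top=(135,255,260,360)).items():
    im=F[c]["frame"][:,:,::-1].copy()
    cv2.imwrite(f"pics/d_{c}.png",cv2.resize(im[y0:y1,x0:x1],None,fx=4,fy=4,interpolation=cv2.INTER_CUBIC))
for n in("scoop","scoop_pan","scoop_grip"):
    print(n,[(c,round(r["confidence"],2),np.round(r["uv"],1)) for c in F for r in env.pinpoint(c,n)[:1]])
y=np.radians(s["ee_rot"][2]-90);P=s["ee_pos"]+[39*np.cos(y),39*np.sin(y),-264]
print("pred origin",P,proj(F["scene"],P),proj(F["top"],P),proj(F["scene"],P+[0,0,20]))
A=cv2.imread("pics/d_scene.png");B=cv2.imread("pics/d_top.png");B=cv2.copyMakeBorder(B,0,600-B.shape[0],0,0,0);A=A[:,:]
cv2.imwrite("pics/d.png",cv2.resize(np.hstack([A,B[:, :400]]),(800,400)))
E
```

```text
time_s: 6.53
ee_pos: [506.8, 73.3, 381.7]
ee_rot: [-179.7, -0.1, 124.0]
force: [0.6, 0.3, -1.1]
gripper_width: 21.6
time_s: 6.95
ee_pos: [498.3, -71.7, 381.8]
ee_rot: [-179.8, -0.2, 124.0]
force: [0.2, 1.0, -1.7]
gripper_width: 22.0
time_s: 7.37
ee_pos: [490.0, -216.5, 381.7]
ee_rot: [-179.9, -0.2, 124.0]
force: [0.4, -0.3, -1.7]
gripper_width: 22.1
time_s: 7.78
ee_pos: [490.2, -215.2, 381.5]
ee_rot: [-179.7, -0.1, 93.6]
force: [-0.0, 0.1, -2.7]
gripper_width: 22.0
time_s: 8.2
ee_pos: [490.5, -215.1, 382.2]
ee_rot: [-179.8, -0.0, 75.9]
force: [1.4, 0.4, -2.4]
gripper_width: 21.7
time_s: 8.62
ee_pos: [491.2, -215.4, 317.0]
ee_rot: [-180.0, -0.0, 75.8]
force: [0.9, -0.3, -1.7]
gripper_width: 21.5
[ 491.57495494 -215.59108347  318.27527506] [1.79828563e+02 2.73509241e-02 7.58244390e+01]
scoop [('scene', 0.79, array([180.5, 226.3])), ('top', 0.64, array([316.3, 204.7]))]
scoop_pan [('scene', 0.96, array([179.7, 222.4])), ('top', 0.6, array([316.8, 204.1]))]
scoop_grip [('top', 0.59, array([314.6, 219.2]))]
pred origin [ 529.38740085 -225.14194383   54.27527506] [182.50825272 225.23060827] [313.18795326 206.87028139] [181.40939661 220.49079418]
```

View pics/d_scene.png

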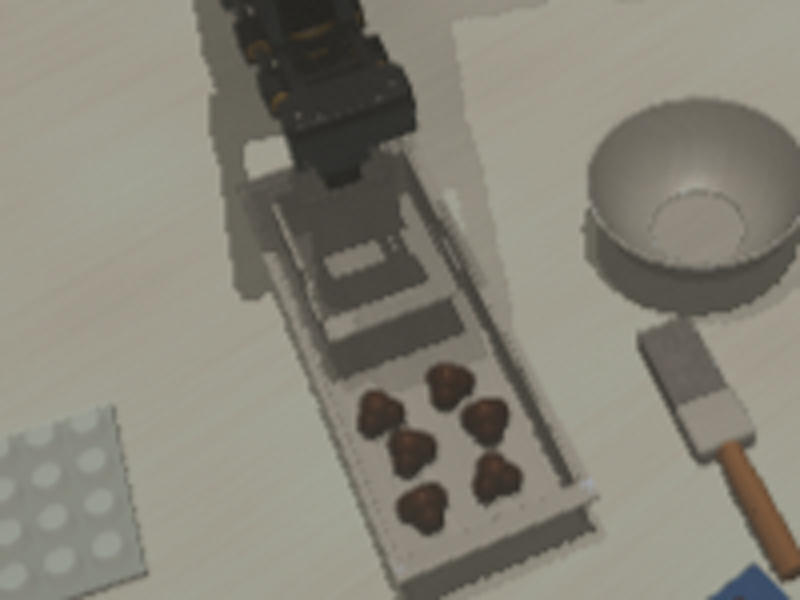

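The scene view shows the scoop hanging over the empty half, with its lip at about (328,335) to (452,293) in the crop and the clusters just ahead. I'll overlay the models to check the lateral fit.

```bash
python3 - <<'E'
from fit import *
out=[]
for cam,(y0,y1,x0,x1),k in(("scene",(170,320,95,245),4),("top",(140,250,280,350),4)):
    f=env.grab_frame(cam);im=cv2.resize(f["frame"][y0:y1,x0:x1,::-1],None,fx=k,fy=k,interpolation=cv2.INTER_CUBIC)
    def line(o,ya,pts,col):
        c,s=np.cos(np.radians(ya)),np.sin(np.radians(ya))
        q=np.array([(proj(f,(o[0]+c*x-s*y,o[1]+s*x+c*y,o[2]+z))-[x0,y0]+.5)*k for x,y,z in pts])
        cv2.polylines(im,[q.round().astype(np.int32)],True,col,1)
    T=(583,-237.5,0)
    line(T,-14.2,[(-169,-64,45),(169,-64,45),(169,64,45),(-169,64,45)],(0,0,255))
    line(T,-14.2,[(-130,-56,3),(130,-56,3),(130,56,3),(-130,56,3)],(255,0,0))
    S=(529.4,-225.1,54.3)
    line(S,-14.2,[(-50,-48,0),(50,-48,0),(50,48,0),(-50,48,0)],(0,255,0))
    line(S,-14.2,[(-50,-48,45),(20,-48,45),(20,48,45),(-50,48,45)],(0,255,255))
    out.append(im)
b=cv2.copyMakeBorder(out[1],0,600-out[1].shape[0],0,0,cv2.BORDER_CONSTANT)
cv2.imwrite("pics/e.png",np.hstack([out[0],b])[:,:800]); print(out[0].shape,b.shape)
cv2.imwrite("pics/e.png",cv2.resize(np.hstack([out[0],b]),(800,545)))
E
```

```text
(600, 600, 3) (600, 280, 3)
```

View pics/e.png

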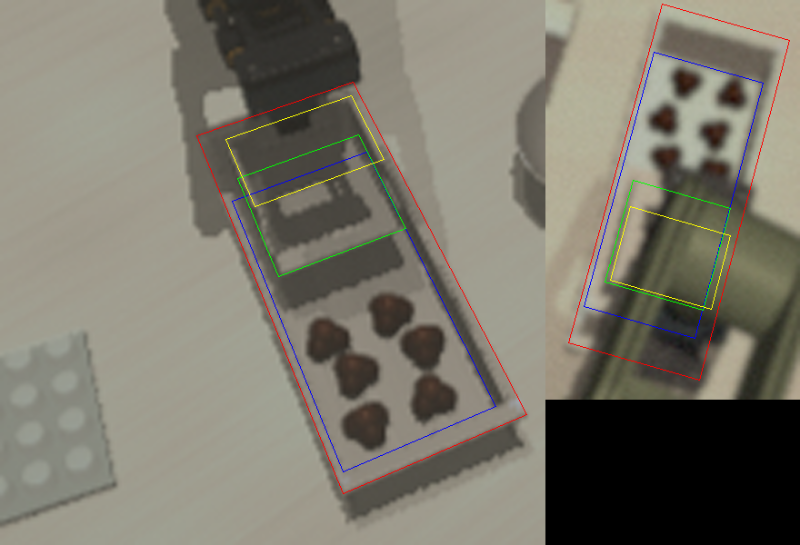

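The overlay agrees to about 2-3 mm, against 8 mm of side clearance, so I'm lowering gently.

```bash
python3 -m handwheel '[{"gripper":0,"travel":[0,0,0.012],"twist":0},{"gripper":0,"travel":[0,0,0.012],"twist":0},{"gripper":0,"travel":[0,0,0.012],"twist":0},{"gripper":0,"travel":[0,0,0.008],"twist":0},{"gripper":0,"travel":[0,0,0],"twist":0}]' 60
python3 -m handwheel '[{"gripper":0,"travel":[0,0,0.002],"twist":0},{"gripper":0,"travel":[0,0,0.002],"twist":0},{"gripper":0,"travel":[0,0,0],"twist":0},{"gripper":0,"travel":[0,0,0],"twist":0}]' 60
python3 -m handwheel '[{"gripper":0,"travel":[0,0,0.001],"twist":0},{"gripper":0,"travel":[0,0,0],"twist":0},{"gripper":0,"travel":[0,0,0],"twist":0}]' 60
python3 -m handwheel '[{"gripper":0,"travel":[0,0,0.001],"twist":0},{"gripper":0,"travel":[0,0,0],"twist":0},{"gripper":0,"travel":[0,0,0],"twist":0}]' 60
```

```text
time_s: 9.53
ee_pos: [490.5, -215.1, 271.1]
ee_rot: [-179.8, -0.0, 75.8]
force: [-0.9, 0.0, -1.9]
gripper_width: 22.0
time_s: 9.87
ee_pos: [491.1, -215.4, 269.1]
ee_rot: [180.0, 0.0, 75.8]
force: [0.7, -0.3, -3.6]
gripper_width: 22.3
time_s: 10.12
ee_pos: [491.0, -215.3, 267.9]
ee_rot: [180.0, -0.0, 75.8]
force: [0.0, 0.4, -2.2]
gripper_width: 21.9
time_s: 10.37
ee_pos: [491.0, -215.3, 266.8]
ee_rot: [180.0, -0.0, 75.8]
force: [0.7, -0.5, -2.0]
gripper_width: 21.6
```

```bash
python3 -m handwheel '[{"gripper":0,"travel":[0,0,0.0005],"twist":0},{"gripper":0,"travel":[0,0,0],"twist":0},{"gripper":0,"travel":[0,0,0],"twist":0}]' 60
python3 -m handwheel '[{"gripper":0,"travel":[0,0,0.0005],"twist":0},{"gripper":0,"travel":[0,0,0],"twist":0},{"gripper":0,"travel":[0,0,0],"twist":0}]' 60
```

```text
time_s: 10.62
ee_pos: [491.0, -215.3, 266.7]
ee_rot: [180.0, -0.0, 75.8]
force: [-1.3, 2.2, 4.0]
gripper_width: 21.5
time_s: 10.87
ee_pos: [491.0, -215.2, 266.7]
ee_rot: [180.0, 0.0, 75.8]
force: [-1.5, 1.7, 8.0]
gripper_width: 21.8
```

```bash
python3 -m handwheel '[{"gripper":0,"travel":[0,0.006,0],"twist":0},{"gripper":0,"travel":[0,0.006,0],"twist":0},{"gripper":0,"travel":[0,0.006,0],"twist":0},{"gripper":0,"travel":[0,0.006,0],"twist":0},{"gripper":0,"travel":[0,0.006,0],"twist":0}]' 60
python3 -m handwheel '[{"gripper":0,"travel":[0,0.006,0],"twist":0},{"gripper":0,"travel":[0,0.006,0],"twist":0},{"gripper":0,"travel":[0,0.006,0],"twist":0},{"gripper":0,"travel":[0,0.006,0],"twist":0},{"gripper":0,"travel":[0,0.006,0],"twist":0}]' 60
python3 - <<'E'
from h import *
f=env.grab_frame("scene");cv2.imwrite("pics/f.png",cv2.resize(f["frame"][180:310,100:260,::-1],None,fx=4,fy=4,interpolation=cv2.INTER_CUBIC))
E
```

```text
time_s: 11.28
ee_pos: [519.4, -222.6, 266.8]
ee_rot: [-179.9, 0.0, 75.8]
force: [-6.8, 0.7, 10.4]
gripper_width: 22.0
time_s: 11.7
ee_pos: [548.5, -230.0, 266.8]
ee_rot: [-179.9, 0.0, 75.8]
force: [-5.9, 1.4, 9.5]
gripper_width: 21.9
```

View pics/f.png

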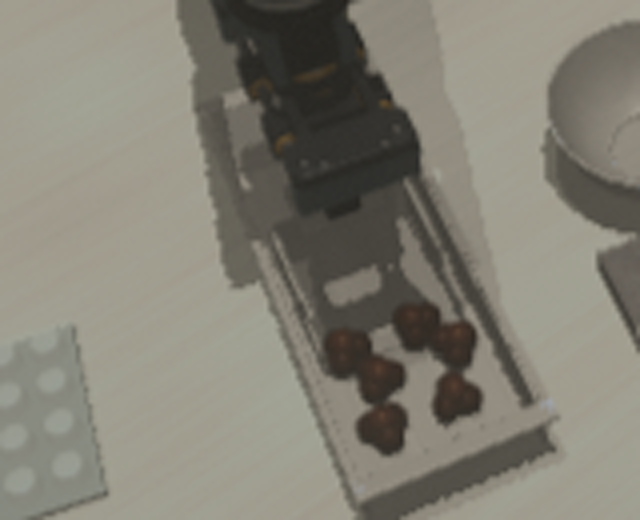

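The scoop has moved 60 mm. The rear clusters at about (345,350) and (415,325) are closing on the second row, and pushing force is only about 6 N. Continuing.

```bash
python3 -m handwheel '[{"gripper":0,"travel":[0,0.006,0],"twist":0},{"gripper":0,"travel":[0,0.006,0],"twist":0},{"gripper":0,"travel":[0,0.006,0],"twist":0},{"gripper":0,"travel":[0,0.006,0],"twist":0},{"gripper":0,"travel":[0,0.006,0],"twist":0}]' 60
python3 -m handwheel '[{"gripper":0,"travel":[0,0.005,0],"twist":0},{"gripper":0,"travel":[0,0.005,0],"twist":0},{"gripper":0,"travel":[0,0.005,0],"twist":0},{"gripper":0,"travel":[0,0.005,0],"twist":0},{"gripper":0,"travel":[0,0.005,0],"twist":0}]' 60
python3 - <<'E'
from h import *
f=env.grab_frame("scene");cv2.imwrite("pics/g.png",cv2.resize(f["frame"][180:310,100:260,::-1],None,fx=4,fy=4,interpolation=cv2.INTER_CUBIC))
E
```

```text
time_s: 12.17
ee_pos: [577.7, -237.3, 266.8]
ee_rot: [-179.9, 0.0, 75.8]
force: [-5.9, 1.9, 8.2]
gripper_width: 21.8
time_s: 12.58
ee_pos: [601.9, -243.4, 266.9]
ee_rot: [-179.9, 0.0, 75.8]
force: [-7.3, 2.3, 10.8]
gripper_width: 21.9
```

View pics/g.png

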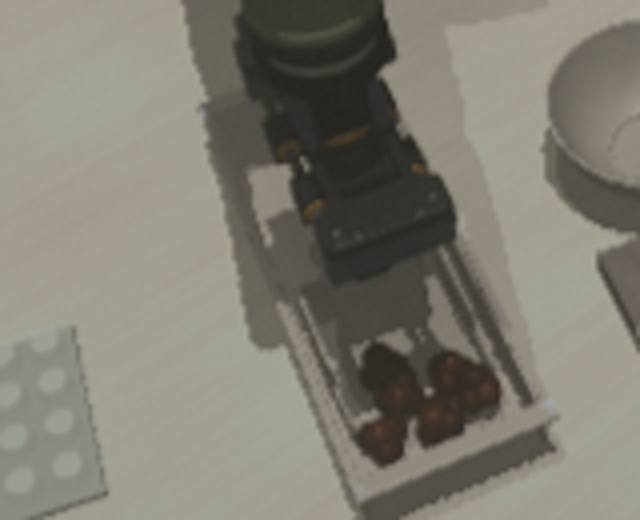

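All six are bunched against the end wall around (430,400), and the lip is at about tray x = 109. Now the last stretch, slower.

```bash
python3 -m handwheel '[{"gripper":0,"travel":[0,0.003,0],"twist":0},{"gripper":0,"travel":[0,0.003,0],"twist":0},{"gripper":0,"travel":[0,0.003,0],"twist":0},{"gripper":0,"travel":[0,0.003,0],"twist":0}]' 60
python3 -m handwheel '[{"gripper":0,"travel":[0,0.002,0],"twist":0},{"gripper":0,"travel":[0,0.002,0],"twist":0},{"gripper":0,"travel":[0,0.002,0],"twist":0},{"gripper":0,"travel":[0,0,0],"twist":0}]' 60
python3 - <<'E'
from h import *
f=env.grab_frame("scene");im=cv2.resize(f["frame"][200:310,130:260,::-1],None,fx=5,fy=5,interpolation=cv2.INTER_CUBIC)
s=env.state();y=np.radians(s["ee_rot"][2]-90);c,d=np.cos(y),np.sin(y);o=s["ee_pos"]+[39*c,39*d,-263.8]
q=[(proj(f,(o[0]+c*a-d*b,o[1]+d*a+c*b,o[2]))-[130,200]+.5)*5 for a,b in((50,-48),(50,48))]
cv2.line(im,*[tuple(int(v) for v in p) for p in q],(0,255,0),1)
cv2.imwrite("pics/h.png",im)
E
```

```text
time_s: 12.97
ee_pos: [613.0, -246.3, 267.0]
ee_rot: [-179.8, 0.0, 75.8]
force: [-7.8, 2.5, 10.0]
gripper_width: 21.7
time_s: 13.3
ee_pos: [619.3, -247.9, 266.8]
ee_rot: [-179.9, 0.0, 75.8]
force: [-4.6, 1.7, 8.4]
gripper_width: 21.7
```

View pics/h.png

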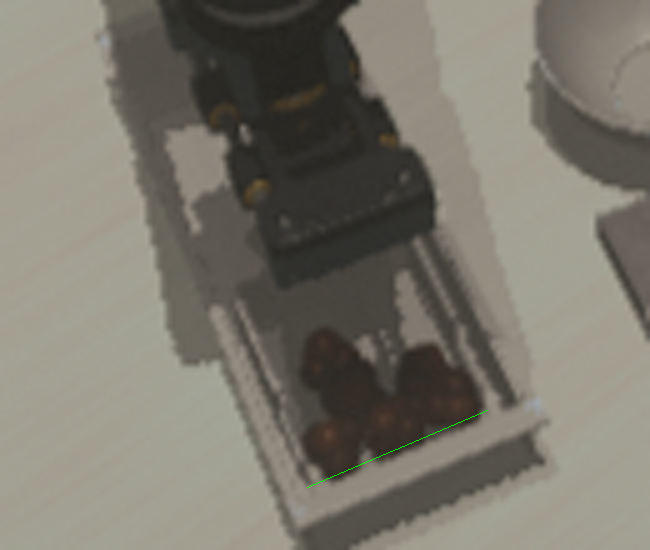

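All six lie behind the predicted lip line, from (305,488) to (487,410). I'll close the last few millimetres up to the wall and watch the force.

```bash
python3 -m handwheel '[{"gripper":0,"travel":[0,0.002,0],"twist":0},{"gripper":0,"travel":[0,0,0],"twist":0}]' 60
python3 -m handwheel '[{"gripper":0,"travel":[0,0.0015,0],"twist":0},{"gripper":0,"travel":[0,0,0],"twist":0}]' 60
python3 -m handwheel '[{"gripper":0,"travel":[0,0.0015,0],"twist":0},{"gripper":0,"travel":[0,0,0],"twist":0}]' 60
```

```text
time_s: 13.52
ee_pos: [621.2, -248.3, 266.8]
ee_rot: [-179.9, 0.0, 75.8]
force: [-5.4, 2.0, 8.8]
gripper_width: 21.9
time_s: 13.68
ee_pos: [622.6, -248.7, 266.9]
ee_rot: [-179.9, 0.0, 75.8]
force: [-5.5, 1.8, 7.4]
gripper_width: 22.0
time_s: 13.85
ee_pos: [623.8, -249.0, 267.0]
ee_rot: [-179.8, 0.0, 75.8]
force: [-7.0, 1.3, 9.5]
gripper_width: 22.0
```

```bash
python3 -m handwheel '[{"gripper":0,"travel":[0,0.0015,0],"twist":0},{"gripper":0,"travel":[0,0,0],"twist":0}]' 60
python3 -m handwheel '[{"gripper":0,"travel":[0,0.0015,0],"twist":0},{"gripper":0,"travel":[0,0,0],"twist":0}]' 60
python3 -m handwheel '[{"gripper":0,"travel":[0,0.0015,0],"twist":0},{"gripper":0,"travel":[0,0,0],"twist":0}]' 60
```

```text
time_s: 14.02
ee_pos: [624.5, -249.2, 267.2]
ee_rot: [-179.7, 0.0, 75.8]
force: [-9.8, 3.3, 12.9]
gripper_width: 21.6
time_s: 14.18
ee_pos: [625.2, -249.4, 267.4]
ee_rot: [-179.5, -0.0, 75.8]
force: [-12.4, 4.0, 14.6]
gripper_width: 21.7
time_s: 14.35
ee_pos: [626.0, -249.6, 267.6]
ee_rot: [-179.4, -0.0, 75.8]
force: [-15.9, 4.5, 17.9]
gripper_width: 21.6
```

The lip is against the wall: force is rising and the tool is riding up slightly. I'll back off slowly along the floor so nothing is left half on the lip, then lift gently.

```bash
python3 -m handwheel '[{"gripper":0,"travel":[0,-0.003,0],"twist":0},{"gripper":0,"travel":[0,-0.002,0],"twist":0},{"gripper":0,"travel":[0,-0.002,0],"twist":0},{"gripper":0,"travel":[0,-0.002,0],"twist":0},{"gripper":0,"travel":[0,-0.003,0],"twist":0}]' 60
python3 -m handwheel '[{"gripper":0,"travel":[0,-0.003,0],"twist":0},{"gripper":0,"travel":[0,-0.003,0],"twist":0},{"gripper":0,"travel":[0,-0.003,0],"twist":0},{"gripper":0,"travel":[0,-0.003,0],"twist":0},{"gripper":0,"travel":[0,-0.003,0],"twist":0}]' 60
python3 -m handwheel '[{"gripper":0,"travel":[0,-0.003,0],"twist":0},{"gripper":0,"travel":[0,-0.003,0],"twist":0},{"gripper":0,"travel":[0,-0.003,0],"twist":0},{"gripper":0,"travel":[0,-0.002,0],"twist":0},{"gripper":0,"travel":[0,0,0],"twist":0}]' 60
python3 - <<'E'
from h import *
f=env.grab_frame("scene");im=cv2.resize(f["frame"][200:310,130:260,::-1],None,fx=5,fy=5,interpolation=cv2.INTER_CUBIC)
s=env.state();y=np.radians(s["ee_rot"][2]-90);c,d=np.cos(y),np.sin(y);o=s["ee_pos"]+[39*c,39*d,-263.8]
q=[(proj(f,(o[0]+c*a-d*b,o[1]+d*a+c*b,o[2]))-[130,200]+.5)*5 for a,b in((50,-48),(50,48))]
cv2.line(im,*[tuple(int(v) for v in p) for p in q],(0,255,0),1)
cv2.imwrite("pics/i.png",im)
E
```

```text
time_s: 14.77
ee_pos: [618.8, -247.8, 266.8]
ee_rot: [179.6, 0.0, 75.8]
force: [7.3, -1.3, 9.4]
gripper_width: 21.6
time_s: 15.18
ee_pos: [603.7, -243.9, 266.8]
ee_rot: [179.7, 0.0, 75.8]
force: [8.7, -2.8, 0.5]
gripper_width: 21.7
time_s: 15.6
ee_pos: [592.5, -241.1, 266.8]
ee_rot: [179.8, 0.0, 75.8]
force: [3.1, -0.7, 6.8]
gripper_width: 21.5
```

View pics/i.png

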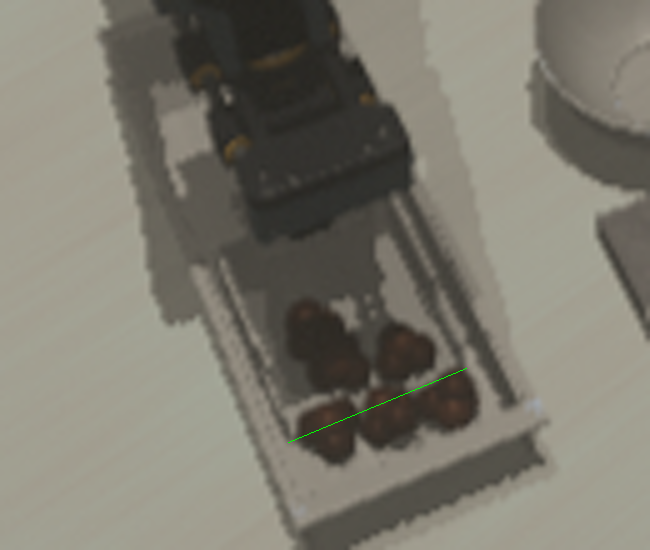

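Three clusters sit well inside the pan, at (310,320), (340,360) and (400,350). The front three, near (325,430), (390,415) and (450,400), are off the lip. I'll back off further to separate them cleanly, then lift slowly.

```bash
python3 -m handwheel '[{"gripper":0,"travel":[0,-0.002,0],"twist":0},{"gripper":0,"travel":[0,-0.004,0],"twist":0},{"gripper":0,"travel":[0,-0.005,0],"twist":0},{"gripper":0,"travel":[0,-0.005,0],"twist":0},{"gripper":0,"travel":[0,-0.005,0],"twist":0}]' 60
python3 -m handwheel '[{"gripper":0,"travel":[0,-0.005,0],"twist":0},{"gripper":0,"travel":[0,-0.004,0],"twist":0},{"gripper":0,"travel":[0,-0.003,0],"twist":0},{"gripper":0,"travel":[0,-0.001,0],"twist":0},{"gripper":0,"travel":[0,0,0],"twist":0}]' 60
python3 - <<'E'
from h import *
f=env.grab_frame("scene");im=cv2.resize(f["frame"][200:310,130:260,::-1],None,fx=5,fy=5,interpolation=cv2.INTER_CUBIC)
s=env.state();y=np.radians(s["ee_rot"][2]-90);c,d=np.cos(y),np.sin(y);o=s["ee_pos"]+[39*c,39*d,-263.8]
q=[(proj(f,(o[0]+c*a-d*b,o[1]+d*a+c*b,o[2]))-[130,200]+.5)*5 for a,b in((50,-48),(50,48))]
cv2.line(im,*[tuple(int(v) for v in p) for p in q],(0,255,0),1)
cv2.imwrite("pics/j.png",im)
E
```

```text
time_s: 16.07
ee_pos: [572.7, -236.1, 266.8]
ee_rot: [179.7, 0.0, 75.8]
force: [7.8, -2.1, 13.0]
gripper_width: 21.7
time_s: 16.48
ee_pos: [559.5, -232.7, 266.8]
ee_rot: [179.8, 0.0, 75.8]
force: [3.4, 0.9, 8.7]
gripper_width: 21.5
```

View pics/j.png

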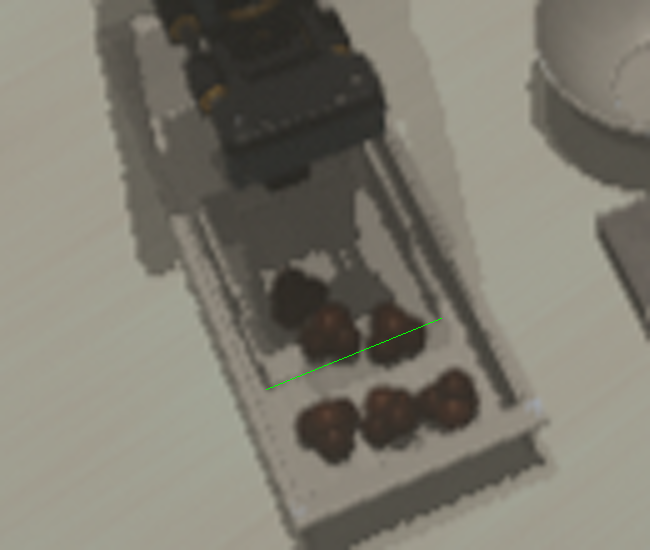

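The two front clusters in the pan slid forward to the lip while I backed off, at (330,335) and (395,335). Dragging along the floor is what shifts them. I'll scoop again up to the wall and this time lift straight up from there, since the leaning wall leaves room.

```bash
python3 -m handwheel '[{"gripper":0,"travel":[0,0.008,-0.0004],"twist":0},{"gripper":0,"travel":[0,0.008,0],"twist":0},{"gripper":0,"travel":[0,0.008,0],"twist":0},{"gripper":0,"travel":[0,0.007,0],"twist":0},{"gripper":0,"travel":[0,0.006,0],"twist":0}]' 60
python3 -m handwheel '[{"gripper":0,"travel":[0,0.006,0],"twist":0},{"gripper":0,"travel":[0,0.005,0],"twist":0},{"gripper":0,"travel":[0,0.004,0],"twist":0},{"gripper":0,"travel":[0,0.004,0],"twist":0},{"gripper":0,"travel":[0,0.003,0],"twist":0}]' 60
python3 -m handwheel '[{"gripper":0,"travel":[0,0.002,0],"twist":0},{"gripper":0,"travel":[0,0.002,0],"twist":0},{"gripper":0,"travel":[0,0.002,0],"twist":0},{"gripper":0,"travel":[0,0,0],"twist":0}]' 60
python3 -m handwheel '[{"gripper":0,"travel":[0,0.001,0],"twist":0},{"gripper":0,"travel":[0,0.001,0],"twist":0},{"gripper":0,"travel":[0,0,0],"twist":0}]' 60
```

```text
time_s: 16.95
ee_pos: [592.6, -241.1, 267.4]
ee_rot: [-179.5, -0.0, 75.8]
force: [-11.0, 4.1, 19.1]
gripper_width: 21.7
time_s: 17.37
ee_pos: [613.4, -246.4, 267.6]
ee_rot: [-179.4, -0.0, 75.8]
force: [-13.9, 3.7, 22.0]
gripper_width: 22.0
time_s: 17.7
ee_pos: [619.4, -247.9, 267.5]
ee_rot: [-179.4, -0.0, 75.8]
force: [-10.9, 3.4, 17.3]
gripper_width: 21.9
time_s: 17.95
ee_pos: [621.1, -248.3, 267.5]
ee_rot: [-179.4, -0.0, 75.8]
force: [-11.8, 4.1, 17.8]
gripper_width: 21.7
```

```bash
python3 -m handwheel '[{"gripper":0,"travel":[0,0.0015,0],"twist":0},{"gripper":0,"travel":[0,0.0015,0],"twist":0},{"gripper":0,"travel":[0,0,0],"twist":0}]' 60
python3 -m handwheel '[{"gripper":0,"travel":[0,0.001,0],"twist":0},{"gripper":0,"travel":[0,0.001,0],"twist":0},{"gripper":0,"travel":[0,0,0],"twist":0}]' 60
python3 - <<'E'
from h import *
f=env.grab_frame("scene");x0,y0=130,200
s=env.state();print(s["torque"]);y=np.radians(s["ee_rot"][2]-90);c,d=np.cos(y),np.sin(y);o=s["ee_pos"]+[39*c,39*d,-263.8]
g=f["frame"][200:310,130:260].astype(int);hsv=cv2.cvtColor(f["frame"],cv2.COLOR_RGB2HSV)
im=cv2.resize(f["frame"][200:310,130:260,::-1],None,fx=5,fy=5,interpolation=cv2.INTER_CUBIC)
q=[(proj(f,(o[0]+c*a-d*b,o[1]+d*a+c*b,o[2]))-[130,200]+.5)*5 for a,b in((50,-48),(50,48))]
cv2.line(im,*[tuple(int(v) for v in p) for p in q],(0,255,0),1);cv2.imwrite("pics/k.png",im)
E
```

```text
time_s: 18.2
ee_pos: [624.3, -249.1, 267.5]
ee_rot: [-179.4, -0.0, 75.8]
force: [-10.4, 3.0, 16.8]
gripper_width: 22.0
time_s: 18.45
ee_pos: [625.8, -249.5, 267.6]
ee_rot: [-179.4, -0.0, 75.8]
force: [-11.2, 3.0, 19.1]
gripper_width: 21.8
[ 0.15395019  1.70190787 -0.01573195]
```

View pics/k.png

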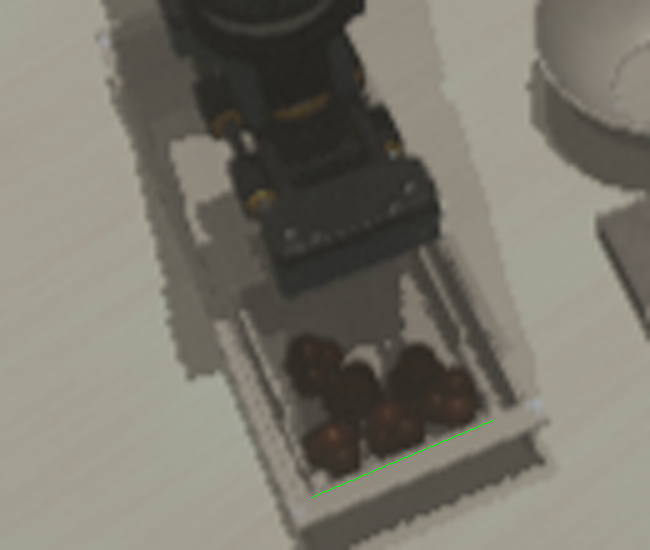

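The bases of all six are now behind the lip line, from (310,495) to (490,420). I'll give one last nudge to the wall, then lift slowly straight up.

```bash
python3 -m handwheel '[{"gripper":0,"travel":[0,0.001,0],"twist":0},{"gripper":0,"travel":[0,0.001,0],"twist":0},{"gripper":0,"travel":[0,0,0],"twist":0}]' 60
python3 -m handwheel '[{"gripper":0,"travel":[0,-0.0005,-0.001],"twist":0},{"gripper":0,"travel":[0,-0.0005,-0.001],"twist":0},{"gripper":0,"travel":[0,-0.0005,-0.001],"twist":0},{"gripper":0,"travel":[0,0,-0.001],"twist":0},{"gripper":0,"travel":[0,0,-0.001],"twist":0}]' 60
python3 -m handwheel '[{"gripper":0,"travel":[0,0,-0.001],"twist":0},{"gripper":0,"travel":[0,0,-0.001],"twist":0},{"gripper":0,"travel":[0,0,-0.001],"twist":0},{"gripper":0,"travel":[0,0,-0.001],"twist":0},{"gripper":0,"travel":[0,0,-0.001],"twist":0}]' 60
python3 -m handwheel '[{"gripper":0,"travel":[0,0,-0.001],"twist":0},{"gripper":0,"travel":[0,0,-0.0015],"twist":0},{"gripper":0,"travel":[0,0,-0.0015],"twist":0},{"gripper":0,"travel":[0,0,-0.001],"twist":0},{"gripper":0,"travel":[0,0,0],"twist":0}]' 60
cat > look.py <<'E'
from h import *
def look(zs,ty=-14.2):
    s=env.state();f=env.grab_frame("scene");g=env.state()
    hsv=cv2.cvtColor(f["frame"],cv2.COLOR_RGB2HSV).astype(int);R,G,B=[f["frame"][:,:,i].astype(int) for i in range(3)]
    y=np.radians(s["ee_rot"][2]-90);c,d=np.cos(y),np.sin(y);o=s["ee_pos"]+[39*c,39*d,-263.8]
    print("pos",s["ee_pos"].round(1),s["ee_rot"].round(1),"F",s["force"].round(1),g["force"].round(1),"origin",o.round(1))
    for cam in("scene","top"):
        fr=f if cam=="scene" else env.grab_frame("top")
        for r in env.pinpoint(cam,"cluster0_mid"):
            P=onz(fr,r["uv"],o[2]+15)-o; print(cam,round(r["confidence"],2),np.round(r["uv"]),"in scoop x,y",round(c*P[0]+d*P[1]),round(-d*P[0]+c*P[1]))
    m=((R-B>8)&(R<95)).astype(np.uint8)
    n,l,st,ce=cv2.connectedComponentsWithStats(m)
    for i in range(1,n):
        if st[i,4]>25:
            P=onz(f,ce[i],o[2]+15)-o;Q=onz(f,ce[i],18)[:2]-[583,-237.5];t=np.radians(-14.2)
            print("blob",st[i,4],ce[i].round(),"scoop",round(c*P[0]+d*P[1]),round(-d*P[0]+c*P[1]),"tray",(Q[0]*np.cos(t)+Q[1]*np.sin(t)).round(),(-Q[0]*np.sin(t)+Q[1]*np.cos(t)).round())
    cv2.imwrite("pics/last.png",f["frame"][:,:,::-1])
E
python3 -c "from look import look;look(0)"
```

```text
time_s: 18.75
ee_pos: [626.8, -249.8, 267.9]
ee_rot: [-179.1, -0.0, 75.8]
force: [-15.7, 4.4, 22.0]
gripper_width: 21.4
time_s: 19.17
ee_pos: [626.7, -249.8, 268.2]
ee_rot: [-179.2, -0.0, 75.8]
force: [-5.0, 0.3, -2.8]
gripper_width: 21.7
time_s: 19.58
ee_pos: [628.7, -250.0, 274.6]
ee_rot: [-179.7, -0.1, 75.8]
force: [-4.7, 1.2, -2.6]
gripper_width: 21.8
time_s: 20.0
ee_pos: [630.6, -250.7, 282.3]
ee_rot: [179.7, 0.0, 75.8]
force: [0.2, 0.2, -3.3]
gripper_width: 21.8
pos [ 630.6 -250.7  282.3] [179.7   0.   75.8] F [ 0.2  0.2 -3.3] [-0.5  0.4 -3.8] origin [ 668.4 -260.3   18.5]
scene 0.62 [190. 274.] in scoop x,y -6 -30
top 0.74 [283. 254.] in scoop x,y -327 53
blob 2485 [59. 13.] scoop -1741 -110 tray -1693.0 -111.0
blob 9130 [129. 101.] scoop -813 16 tray -748.0 17.0
blob 7500 [397.  35.] scoop -776 1242 tray -712.0 1265.0
blob 110 [450.   7.] scoop -903 1682 tray -841.0 1712.0
blob 1983 [482.  39.] scoop -573 1555 tray -504.0 1583.0
blob 630 [220.  36.] scoop -1141 519 tray -1082.0 529.0
blob 4706 [450. 108.] scoop -241 1045 tray -167.0 1065.0
blob 35 [368.  77.] scoop -551 913 t
[... 563 characters left out ...]
59.] scoop -45 -12 tray 32.0 -11.0
blob 275 [329. 222.] scoop 8 368 tray 86.0 375.0
blob 39 [190. 219.] scoop -173 29 tray -97.0 30.0
blob 521 [263. 229.] scoop -49 193 tray 28.0 197.0
blob 54 [259. 262.] scoop 40 137 tray 119.0 141.0
blob 53 [ 22. 273.] scoop -194 -407 tray -119.0 -413.0
blob 368 [ 25. 284.] scoop -158 -403 tray -83.0 -409.0
blob 57 [280. 293.] scoop 142 144 tray 223.0 147.0
blob 331 [213. 299.] scoop 85 -5 tray 165.0 -4.0
blob 320 [280. 323.] scoop 208 109 tray 290.0 112.0
blob 335 [263. 337.] scoop 221 59 tray 303.0 61.0
blob 355 [245. 352.] scoop 233 10 tray 316.0 11.0
blob 389 [227. 368.] scoop 246 -39 tray 329.0 -39.0
blob 197 [202. 377.] scoop 241 -91 tray 324.0 -92.0
```

Weight is up by about 1.3 N, consistent with most or all of the clusters. I'll keep lifting straight up gently.

```bash
python3 -m handwheel '[{"gripper":0,"travel":[0,0,-0.001],"twist":0},{"gripper":0,"travel":[0,0,-0.002],"twist":0},{"gripper":0,"travel":[0,0,-0.003],"twist":0},{"gripper":0,"travel":[0,0,-0.003],"twist":0},{"gripper":0,"travel":[0,0,-0.003],"twist":0}]' 60
python3 -m handwheel '[{"gripper":0,"travel":[0,0,-0.003],"twist":0},{"gripper":0,"travel":[0,0,-0.003],"twist":0},{"gripper":0,"travel":[0,0,-0.003],"twist":0},{"gripper":0,"travel":[0,0,-0.003],"twist":0},{"gripper":0,"travel":[0,0,-0.003],"twist":0}]' 60
python3 -m handwheel '[{"gripper":0,"travel":[0,0,-0.003],"twist":0},{"gripper":0,"travel":[0,0,-0.003],"twist":0},{"gripper":0,"travel":[0,0,-0.003],"twist":0},{"gripper":0,"travel":[0,0,-0.003],"twist":0},{"gripper":0,"travel":[0,0,-0.003],"twist":0}]' 60
python3 -m handwheel '[{"gripper":0,"travel":[0,0,-0.003],"twist":0},{"gripper":0,"travel":[0,0,-0.003],"twist":0},{"gripper":0,"travel":[0,0,-0.003],"twist":0},{"gripper":0,"travel":[0,0,-0.003],"twist":0},{"gripper":0,"travel":[0,0,-0.003],"twist":0}]' 60
python3 -m handwheel '[{"gripper":0,"travel":[0,0,-0.003],"twist":0},{"gripper":0,"travel":[0,0,-0.003],"twist":0},{"gripper":0,"travel":[0,0,-0.003],"twist":0},{"gripper":0,"travel":[0,0,-0.002],"twist":0},{"gripper":0,"travel":[0,0,-0.001],"twist":0}]' 60
python3 -m handwheel '[{"gripper":0,"travel":[0,0,0],"twist":0},{"gripper":0,"travel":[0,0,0],"twist":0}]' 60
python3 - <<'E'
from h import *
f=env.grab_frame("scene");s=env.state()
y=np.radians(s["ee_rot"][2]-90);c,d=np.cos(y),np.sin(y);o=s["ee_pos"]+[39*c,39*d,-263.8];print(o,s["force"],s["ee_rot"])
u=proj(f,o+[15,0,10]).astype(int);x0,y0=u[0]-75,u[1]-50
im=cv2.resize(f["frame"][y0:y0+110,x0:x0+150,::-1],None,fx=5,fy=5,interpolation=cv2.INTER_CUBIC)
q=[(proj(f,(o[0]+c*a-d*b,o[1]+d*a+c*b,o[2]))-[x0,y0]+.5)*5 for a,b in((50,-48),(50,48))]
cv2.line(im,*[tuple(int(v) for v in p) for p in q],(0,255,0),1);cv2.imwrite("pics/m.png",im)
E
```

```text
time_s: 20.62
ee_pos: [629.7, -250.4, 293.6]
ee_rot: [180.0, 0.0, 75.8]
force: [0.2, -1.0, -3.3]
gripper_width: 21.8
time_s: 21.03
ee_pos: [629.6, -250.4, 308.5]
ee_rot: [180.0, -0.0, 75.8]
force: [0.6, -1.2, -2.7]
gripper_width: 21.8
time_s: 21.45
ee_pos: [629.6, -250.4, 323.4]
ee_rot: [-180.0, -0.0, 75.8]
force: [-0.4, 0.3, -2.7]
gripper_width: 21.5
time_s: 21.87
ee_pos: [629.6, -250.4, 338.4]
ee_rot: [-180.0, -0.0, 75.8]
force: [-0.0, 0.4, -4.0]
gripper_width: 21.9
time_s: 22.28
ee_pos: [629.6, -250.4, 350.6]
ee_rot: [180.0, -0.0, 75.8]
force: [0.0, -0.9, -2.2]
gripper_width: 21.7
time_s: 22.45
ee_pos: [629.5, -250.4, 350.0]
ee_rot: [-180.0, -0.0, 75.8]
force: [0.6, -1.0, -3.0]
gripper_width: 21.5
[ 667.3487326  -259.96943337   86.12005823] [-0.34084322 -0.12089986 -3.51534154] [-1.79977359e+02 -7.43617541e-03  7.57925545e+01]
```

View pics/m.png

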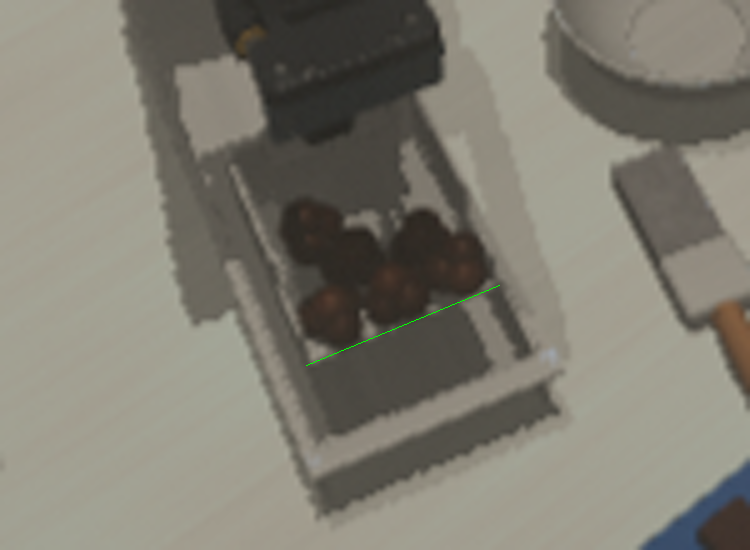

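All six clusters are aboard, well behind the lip line from (307,365) to (500,285). The tray below is empty and the spill-free lift held. Now a slow traverse of about 227 mm left and 109 mm back in tool axes, with a small rise.

```bash
python3 -m handwheel '[{"gripper":0,"travel":[0.0005,-0.0002,0],"twist":0},{"gripper":0,"travel":[0.001,-0.0005,0],"twist":0},{"gripper":0,"travel":[0.0015,-0.0007,-0.0001],"twist":0},{"gripper":0,"travel":[0.002,-0.001,-0.0002],"twist":0},{"gripper":0,"travel":[0.0025,-0.0012,-0.0003],"twist":0}]' 60
python3 -m handwheel '[{"gripper":0,"travel":[0.003,-0.0014,-0.0003],"twist":0},{"gripper":0,"travel":[0.0035,-0.0017,-0.0003],"twist":0},{"gripper":0,"travel":[0.004,-0.0019,-0.0003],"twist":0},{"gripper":0,"travel":[0.004,-0.0019,-0.0003],"twist":0},{"gripper":0,"travel":[0.004,-0.0019,-0.0003],"twist":0}]' 60
python3 -m handwheel '[{"gripper":0,"travel":[0.004,-0.0019,-0.0003],"twist":0},{"gripper":0,"travel":[0.004,-0.0019,-0.0003],"twist":0},{"gripper":0,"travel":[0.004,-0.0019,-0.0003],"twist":0},{"gripper":0,"travel":[0.004,-0.0019,-0.0003],"twist":0},{"gripper":0,"travel":[0.004,-0.0019,-0.0003],"twist":0}]' 60
python3 -m handwheel '[{"gripper":0,"travel":[0.004,-0.0019,-0.0003],"twist":0},{"gripper":0,"travel":[0.004,-0.0019,-0.0003],"twist":0},{"gripper":0,"travel":[0.004,-0.0019,-0.0003],"twist":0},{"gripper":0,"travel":[0.004,-0.0019,-0.0003],"twist":0},{"gripper":0,"travel":[0.004,-0.0019,-0.0003],"twist":0}]' 60
python3 -m handwheel '[{"gripper":0,"travel":[0.004,-0.0019,-0.0003],"twist":0},{"gripper":0,"travel":[0.004,-0.0019,-0.0003],"twist":0},{"gripper":0,"travel":[0.004,-0.0019,-0.0003],"twist":0},{"gripper":0,"travel":[0.004,-0.0019,-0.0003],"twist":0},{"gripper":0,"travel":[0.004,-0.0019,-0.0003],"twist":0}]' 60
python3 -m handwheel '[{"gripper":0,"travel":[0.004,-0.0019,-0.0003],"twist":0},{"gripper":0,"travel":[0.004,-0.0019,-0.0003],"twist":0},{"gripper":0,"travel":[0.004,-0.0019,-0.0003],"twist":0},{"gripper":0,"travel":[0.004,-0.0019,-0.0003],"twist":0},{"gripper":0,"travel":[0.004,-0.0019,-0.0003],"twist":0}]' 60
python3 -m handwheel '[{"gripper":0,"travel":[0.004,-0.0019,-0.0003],"twist":0},{"gripper":0,"travel":[0.004,-0.0019,-0.0003],"twist":0},{"gripper":0,"travel":[0.004,-0.0019,-0.0003],"twist":0},{"gripper":0,"travel":[0.004,-0.0019,-0.0003],"twist":0},{"gripper":0,"travel":[0.004,-0.0019,-0.0003],"twist":0}]' 60
python3 -m handwheel '[{"gripper":0,"travel":[0.004,-0.0019,-0.0003],"twist":0},{"gripper":0,"travel":[0.004,-0.0019,-0.0003],"twist":0},{"gripper":0,"travel":[0.004,-0.0019,-0.0003],"twist":0},{"gripper":0,"travel":[0.004,-0.0019,-0.0003],"twist":0},{"gripper":0,"travel":[0.004,-0.0019,-0.0003],"twist":0}]' 60
python3 -m handwheel '[{"gripper":0,"travel":[0.004,-0.0019,-0.0003],"twist":0},{"gripper":0,"travel":[0.004,-0.0019,-0.0003],"twist":0},{"gripper":0,"travel":[0.004,-0.0019,-0.0003],"twist":0},{"gripper":0,"travel":[0.004,-0.0019,-0.0003],"twist":0},{"gripper":0,"travel":[0.004,-0.0019,-0.0003],"twist":0}]' 60
python3 -m handwheel '[{"gripper":0,"travel":[0.004,-0.0019,-0.0003],"twist":0},{"gripper":0,"travel":[0.004,-0.0019,-0.0003],"twist":0},{"gripper":0,"travel":[0.004,-0.0019,-0.0003],"twist":0},{"gripper":0,"travel":[0.004,-0.0019,-0.0003],"twist":0},{"gripper":0,"travel":[0.004,-0.0019,-0.0003],"twist":0}]' 60
python3 -m handwheel '[{"gripper":0,"travel":[0.004,-0.0019,-0.0003],"twist":0},{"gripper":0,"travel":[0.004,-0.0019,-0.0003],"twist":0},{"gripper":0,"travel":[0.004,-0.0019,-0.0003],"twist":0},{"gripper":0,"travel":[0.004,-0.0019,-0.0003],"twist":0},{"gripper":0,"travel":[0.004,-0.0019,-0.0003],"twist":0}]' 60
python3 -m handwheel '[{"gripper":0,"travel":[0.004,-0.0019,0],"twist":0},{"gripper":0,"travel":[0.0035,-0.0017,0],"twist":0},{"gripper":0,"travel":[0.003,-0.0015,0],"twist":0},{"gripper":0,"travel":[0.0025,-0.0012,0],"twist":0},{"gripper":0,"travel":[0.002,-0.001,0],"twist":0}]' 60
python3 -m handwheel '[{"gripper":0,"travel":[0.0015,-0.0007,0],"twist":0},{"gripper":0,"travel":[0.001,-0.0005,0],"twist":0},{"gripper":0,"travel":[0.0005,-0.0003,0],"twist":0},{"gripper":0,"travel":[0,0,0],"twist":0},{"gripper":0,"travel":[0,0,0],"twist":0}]' 60
python3 - <<'E'
from fit import *
F={c:env.grab_frame(c) for c in("scene","top")};s=env.state()
y=np.radians(s["ee_rot"][2]-90);c,d=np.cos(y),np.sin(y);o=s["ee_pos"]+[39*c,39*d,-263.8]
print("origin",o,"F",s["force"],s["ee_rot"]);P=np.array([617,-13])-o[:2];print("left",-d*P[0]+c*P[1],"fwd",c*P[0]+d*P[1])
for cam in F:
    for n in("bowl","scoop_pan","scoop"):
        for r in env.pinpoint(cam,n)[:1]: print(cam,n,round(r["confidence"],2),np.round(r["uv"],1),onz(F[cam],r["uv"],{"bowl":0,"scoop_pan":o[2]+20,"scoop":o[2]}[n])[:2].round(1))
    for r in env.trace(cam,"cluster0_mid"):
        Q=onz(F[cam],r["uv"],o[2]+18)-o;print(cam,"cl",round(r["confidence"],2),np.round(r["uv"]),r["pixels"].sum(),"scoop",round(c*Q[0]+d*Q[1]),round(-d*Q[0]+c*Q[1]))
cv2.imwrite("pics/n.png",F["scene"]["frame"][:,:,::-1]);cv2.imwrite("pics/nt.png",F["top"]["frame"][:,:,::-1])
E
```

```text
time_s: 22.92
ee_pos: [627.9, -242.1, 350.6]
ee_rot: [-180.0, -0.0, 75.8]
force: [-0.7, -0.6, -3.0]
gripper_width: 21.7
time_s: 23.33
ee_pos: [623.8, -221.6, 352.3]
ee_rot: [-180.0, -0.0, 75.8]
force: [-1.0, -0.4, -2.4]
gripper_width: 21.2
time_s: 23.75
ee_pos: [619.6, -200.0, 353.8]
ee_rot: [180.0, -0.0, 75.8]
force: [-0.2, -0.8, -2.3]
gripper_width: 21.8
time_s: 24.17
ee_pos: [615.3, -178.3, 355.3]
ee_rot: [180.0, -0.0, 75.8]
force: [-0.1, 0.2, -2.8]
gripper_width: 21.7
time_s: 24.58
ee_pos: [611.0, -156.6, 356.8]
ee_rot: [180.0, -0.0, 75.8]
force: [1.0, 0.1, -3.0]
gripper_width: 21.6
time_s: 25.0
ee_pos: [606.7, -134.8, 358.2]
ee_rot: [-180.0, -0.0, 75.8]
force: [0.1, 1.7, -3.1]
gripper_width: 21.8
time_s: 25.42
ee_pos: [602.4, -113.1, 359.8]
ee_rot: [-180.0, -0.0, 75.8]
force: [0.1, 0.1, -2.6]
gripper_width: 21.5
time_s: 25.83
ee_pos: [598.1, -91.4, 361.3]
ee_rot: [180.0, -0.0, 75.8]
force: [-0.1, -0.2, -3.5]
gripper_width: 22.0
time_s: 26.25
ee_pos: [593.8, -69.7, 362.8]
ee_rot: [180.0, -0.0, 75.8]
force: [0.9, -0.2, -2.8]
gripper_width: 21.8
time_s: 26.67
ee_pos: [589.5, -48.0,
[... 186 characters left out ...]
er_width: 21.5
time_s: 27.5
ee_pos: [581.8, -10.0, 365.7]
ee_rot: [180.0, -0.0, 75.8]
force: [-0.7, -0.3, -3.0]
gripper_width: 21.6
time_s: 27.92
ee_pos: [581.2, -7.2, 365.7]
ee_rot: [180.0, -0.0, 75.8]
force: [0.3, 0.4, -3.2]
gripper_width: 21.7
origin [618.95203969 -16.78054555 101.90683418] F [-0.08113763  0.61157499 -2.80096885] [-1.79997230e+02 -1.59398776e-03  7.57808068e+01]
left 3.185237786123066 fwd -2.820858713124811
scene bowl 0.59 [261.3 217.1] [611.3 -18.1]
scene scoop_pan 0.21 [270.4 201.3] [663.8 -31. ]
scene scoop 0.75 [262.4 195.3] [620.  -20.9]
scene cl 0.63 [253. 192.] 70 scoop -5 -29
scene cl 0.61 [262. 180.] 1013 scoop -36 13
scene cl 0.45 [177. 182.] 435 scoop -130 -197
```

```bash
python3 -m handwheel '[{"gripper":0,"travel":[0.0003,-0.0005,0],"twist":0},{"gripper":0,"travel":[0.0003,-0.001,0],"twist":0},{"gripper":0,"travel":[0.0003,-0.0008,0],"twist":0},{"gripper":0,"travel":[0,-0.0004,0],"twist":0},{"gripper":0,"travel":[0,0,0],"twist":0}]' 60
python3 -m handwheel '[{"gripper":0,"travel":[0,0,0],"twist":0},{"gripper":0,"travel":[0,0,0],"twist":0},{"gripper":0,"travel":[0,0,0],"twist":0},{"gripper":0,"travel":[0,0,0],"twist":0},{"gripper":0,"travel":[0,0,0],"twist":0}]' 60
python3 - <<'E'
from fit import *
f=env.grab_frame("scene");s=env.state();y=np.radians(s["ee_rot"][2]-90);c,d=np.cos(y),np.sin(y);o=s["ee_pos"]+[39*c,39*d,-263.8]
print("origin",o,s["force"],s["qvel"].round(2))
dark=(f["frame"].max(2)<75)
def quad(o,yaw,pts):
    c,d=np.cos(yaw),np.sin(yaw);q=np.array([proj(f,(o[0]+c*a-d*b,o[1]+d*a+c*b,o[2]+z)) for a,b,z in pts])
    m=np.zeros((384,512),np.uint8);cv2.fillConvexPoly(m,q.round().astype(np.int32),1);return m>0
t=quad((583,-237.5,0),np.radians(-14.2),[(-130,-50,8),(130,-50,8),(130,50,8),(-130,50,8)])
print("dark px in tray +x half", (dark&quad((583,-237.5,0),np.radians(-14.2),[(0,-50,8),(130,-50,8),(130,50,8),(0,50,8)])).sum())
# dark pixels in pan, in scoop coords at z=15: occupancy rows (x from lip back), cols y
for x in range(64,-30,-8):
    print("%4d "%x+"".join("#" if dark[tuple(proj(f,(o[0]+c*x-d*yy,o[1]+d*x+c*yy,o[2]+14)).round().astype(int)[::-1])] else "." for yy in range(-52,53,4)))
E
```

```text
time_s: 28.83
ee_pos: [578.6, -5.4, 365.7]
ee_rot: [-180.0, -0.0, 75.8]
force: [-0.8, -0.3, -2.8]
gripper_width: 21.8
time_s: 29.25
ee_pos: [578.8, -5.5, 365.7]
ee_rot: [-180.0, -0.0, 75.8]
force: [-0.1, -0.1, -3.1]
gripper_width: 22.0
origin [616.57296455 -15.13604454 101.93851837] [-0.33476017 -0.28746364 -3.05826484] [ 0.04  0.04  0.01  0.02  0.08 -0.06]
dark px in tray +x half 0
  64 ...........................
  56 ...####..######.#.######...
  48 #.#######################..
  40 ##..######################.
  32 ##.####.##################.
  24 ##..######################.
  16 ##..###################....
   8 ###.###########..######.##.
   0 ###.#########.#........####
  -8 ####.#######.#.#........###
 -16 ####.##########.#......####
 -24 ####.#######.####.......###
```

```bash
python3 -c "
from workcell import env
print(env.job_done()); print(env.state()['time_s'])"
```

```text
the job is handed in; nothing more can be done
None
the job is handed in; nothing more can be done
```

I handed the job in at about 29 s, with the loaded scoop held level and still over the bowl. I gripped the scoop across the front and back of its handle post and pushed it along the tray floor to the far wall. I then lifted it straight up and carried it slowly to the bowl.

- **First attempt:** Backing off along the tray floor made two clusters slide to the lip. I pushed up to the wall a second time and lifted from there instead.
- **Load:** The last picture I viewed, just after the lift, showed all six clusters in the pan behind the lip. At the end no dark pixels remained in the tray's cluster half, and the measured load was still about 3.1 N against about 2.2 N empty.
- **Position:** By arm pose the pan centre is at (617, -15) and its underside about 42 mm above the bowl's rim. My estimates of the bowl centre range over about (611 to 617, -13 to -18), so it is centred to within a few millimetres. Tilt reads about 0°, and the joints were still.

**What I could not confirm:**
- After the move to the bowl I had no pictures left to view, so I checked by numbers only.
- The front three clusters sit near the lip, and a dark-pixel map of the pan includes shadow, so it does not count clusters.
- The network's scoop-pan point disagreed with the arm pose by about 50 mm, but at low confidence (0.21). Its scoop-origin point agreed to within 6 mm.
- I did not re-measure the other things on the bench. Nothing touched them as far as I could see.

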